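# Fit the hanging splined stem into the mixer drive and hold it home

### The arm

A 6-joint arm with a two-finger parallel gripper is mounted at the origin on a cart in front of the work surface, level with it; the furniture and walls round the work are solid. World frame = base frame: x ahead of the robot, y to its left, z up, the work surface at z = 0. Lengths are in m, angles in rad, forces in N, time in s.
With the tool pointing down it reaches from about 0.35 to 0.85 m from the base axis. Payload 8.1 kg.
Tool frame: the origin (TCP) lies at the very end of the fingers, on their centre line; the grasp point (between the pads) lies 19 mm behind it; z points along the fingers, y is the line along which they close (so a half turn about z gives the same grasp; the last joint's range is limited). The gripper opens to 93 mm and grips with 3 to 60 N. Pads are 15 mm wide; open, the fingers measure 128 mm over their backs; the gripper's body (75 mm by 188 mm) begins 65 mm behind the grasp point.
Start: joints at [1.143, 0.13, 1.488, -0, 1.523, -0.085], TCP at [0.202, 0.565, 0.219] pointing down, gripper open.
Joint ranges: [-2.96, 2.96], [-0.89, 2.26], [0.02, 2.5], [-1.34, 4.48], [0, 2.73], [-2.66, 2.66]. Speed limits (rad/s): [2.39, 2.39, 2.79, 3.14, 3.14, 3.14].

### API

Orientations are given as a rotation vector (axis times angle).
In Python, from plant import monitor, eyes, ticket gives the robot as it stands.
- The arm moves only by the tool arm_command, never from a script. Its argument "deltas" is a list that holds one entry, the list of rows, each a list of 6 numbers: the shift along the world's x, y, z in cm, then the turn, a rotation vector about the world's x, y, z in degrees. In form: [[[tx, ty, tz, rx, ry, rz], ...]]. A call has 1 to 12 rows; each row shifts and turns the commanded pose from where the row before left it; what a row does not reach is not made up. A row lasts 1/12 s, in which the tool goes at most 41.7 mm and 7.16 degrees, less where a joint would pass 70% of its speed; a pose out of reach is approached as far as the arm can. A call is refused whole if a number of a shift passes 4.17 or a number of a turn 7.16, either way. A call with a gripper value outside its range is refused whole. "gripper" is the opening, from -1 (shut) to 1 (fully open), set as the call begins (left out, the last holds). The fingers move at their own pace and stop on an object; "squeeze" is the grip in N (left out, the last holds). Time passes only in rows, so rows that do not move let the fingers close. It gives the time, the measured TCP pose, the force, the opening and the grip force at its end, in the units of the state.
- monitor.read_state(): the state, without advancing time (a new reading comes with each control period).
- eyes.read_camera(name): name is "side" or "top" or "wrist"; returns the picture (480x640x3 uint8, blue, green, red); there is no depth.
- eyes.camera_model(name): a dict with "fx", "fy", "cx", "cy" (pixels), "k1" (the pictures are not rectified: a ray, as slopes to the right and down, at radius r is drawn at 1 + k1 r^2 times it, then the intrinsics apply), "rvec" (rotation vector, rad) and "tvec" (3), from world to camera coordinates, as OpenCV has them. Camera axes: x right, y down, z forward; pixel columns grow to the right and rows downward; lengths in m; the calibration is good to about 2 mm. A picture is of the moment at which its call begins: read the wrist's pose just before it. camera_model takes no time and is no camera call; for the wrist camera it gives the pose at the moment of the call.
- ticket.close_job(): hands the job in; it is judged then, once.
The state is a dict: "t": time; "q": joint angles; "dq": joint speeds; "joint_torque": joint torques, N m; "tool_pos": TCP position; "orientation": TCP orientation; "force": force on the tool from outside, world axes, zero at the start; "wrist_torque": the same for the moment, N m; "opening": finger opening in m; "gripper_force": force on a finger pad.
Only numpy, scipy, OpenCV 4.12 (cv2) and the standard library are available. Lean on these libraries where they do the work, as an engineer would, in place of code of your own. Each camera call takes 0.05 s, during which the arm holds its last target. There are 200 camera calls.

### The job

Lift the drive stem up and off its forked hook, turn it so that its four splines mesh with the cross-shaped slot in the top of the mixer drive, and slide it fully home until its collar sits on the rotor face. A spring ejector in the socket pushes it back out, so keep pressing: finish with the gripper still closed on the stem's head, holding the collar down on the rotor face (a colleague will then lock it).

Things in the scene. Friction and masses are not known exactly. Their poses are not given: they have to be found in the camera images.
- stem: Loose drive stem, about 0.15 kg, hanging upright in the stand's fork. Origin: centre of the underside of its steel collar (40 mm diameter, 6 mm thick); z up. Above it a grey square head to grip, 24 x 24 mm, from z = 6 to 52 mm, flats square to the stem's x and y. Below the collar a round shank 9 mm thick to z = -30 mm, then the splines. It looks the same after each quarter turn.
- foot (a point): Lower end of the stem, on its axis, 50 mm below the collar's underside. The four splines make a cross in plan, along the stem's x and y: 30 mm tip to tip and 6 mm thick over their upper 16 mm, then a lead-in 26 mm tip to tip and 4 mm thick over the last 4 mm.
- stand: Fixed hanging stand; origin at its base's underside, straight below the hanging stem; base 12 mm thick. Its fork is open towards the stand's -x. A black block, front face at x = 32 mm and top at 116 mm, closes the fork at +x.
- hook (a point): Point between the two prongs, at the height of their tops (110 mm), straight above the stand's origin. Prongs: level, along the stand's x, 8 mm thick, 27 mm apart centre to centre; their ends 26 mm from here towards -x turn up 7 mm. The splines cannot pass up between them: lift the stem about 13 mm (at most 20), so that the collar clears the ends, then draw it out to -x by 60 mm or more.
- drive: Fixed mixer drive, a white box 130 (x) x 120 (y) mm with a flat top 66 mm above the worktop and a low grey ring (86 mm across, top at 68 mm) round the rotor; origin at the centre of its underside on the worktop, straight below the socket. A dial and a dark window are on its -x face.
- socket (a point): Centre of the aluminium rotor's top face (54 mm across), 75 mm above the worktop, amid the drive. Its x and y lie along the arms of the cross-shaped slot (9 mm wide, 34 mm tip to tip, over 50 mm deep), z up. The rotor stands at any angle and is stiff (0.2 N m to turn it). Home: the stem's origin on this point, stem x along this x or y, either way.
- ejector (a joint): Spring ejector pin on the socket's axis (m): 0 when out, its top then 40 mm below the rotor face; about 0.010 when the stem is fully home. Pushes up with 6 N at 0 rising to 12 N at 0.010.
Not all that is in view belongs to the job. What is shaped like the stem but green is not meant.

How it is judged:
On the way, in this order (a step that is already met when the one before it is completed fails the run):
1. the stem is off its hook: held by the fingers, clear of the stand (contact force between stem and the fingers above 1 N and contact force between stem and stand below 0.1 N and horizontal distance between stem and stand above 0.05 m and height (world z) of stem above 0.09 m), for 0.2 s.
2. the splines have meshed: the stem stands at least 25 mm deep in the slot (z of stem in the frame of socket below 0.025 m and horizontal distance between stem and socket below 0.006 m), for 0.1 s.
At the end, for the whole second after the job is handed in: The stem stands in the socket, collar within 2.5 mm of the rotor face, within 4 mm of its axis and tilted less than 0.09 rad, the ejector pressed down more than 7.5 mm, the fingers still gripping or pressing the stem with more than 3 N, and the stem at rest (z of stem in the frame of socket below 0.0025 m and horizontal distance between stem and socket below 0.004 m and angle between stem's own z axis and vertical below 0.09 rad and value of joint ejector above 0.0075 m and contact force between stem and the fingers above 3 N and linear speed of stem below 0.02 m/s); the arm keeps its last pose, push and grip.
It also fails if it takes over 48 s, if anything falls off the work surface, if the arm or the gripper's body presses on something with over 40 N, if the wrist force passes 120 N, or if a joint passes its speed limit or range.

## Working session

There is one attempt and no reset: what is moved stays moved. The work goes in short steps, Python scripts to look and compute and a tool call to move; the robot and the scene stay as the last step left them, time stands still between calls to the robot, and variables do not carry over. Pictures are saved under pics/ and viewed, at most 10 in all, crops included, and the job is handed in when it is done.

Besides the shell and the picture viewer there is one more tool, called after ">>>" as name([rows], argument=value, ...), one row to a line, values as JSON. arm_command: Moves the arm, as the interface text tells. Its arguments: {"type":"object","properties":{"deltas":{"type":"array"},"gripper":{"type":"number"},"squeeze":{"type":"number"}},"required":["deltas"]}

```bash
mkdir -p pics; cat > h.py <<'E'
import numpy as np, cv2
from plant import monitor, eyes, ticket
def grab(n,f):
    m=eyes.camera_model(n); im=eyes.read_camera(n); cv2.imwrite('pics/'+f+'.png',im); return im,m
def ray(m,u,v):
    x=(u-m['cx'])/m['fx'];y=(v-m['cy'])/m['fy'];a,b=x,y
    for _ in range(30):
        s=1+m['k1']*(a*a+b*b);a,b=x/s,y/s
    R=cv2.Rodrigues(np.array(m['rvec'],float))[0];t=np.array(m['tvec'],float).ravel()
    d=R.T@np.array([a,b,1]);return -R.T@t,d/np.linalg.norm(d)
def onz(m,u,v,z):
    c,d=ray(m,u,v);return c+d*(z-c[2])/d[2]
def proj(m,p):
    R=cv2.Rodrigues(np.array(m['rvec'],float))[0];q=R@np.array(p,float)+np.array(m['tvec'],float).ravel()
    a,b=q[0]/q[2],q[1]/q[2];s=1+m['k1']*(a*a+b*b)
    return np.array([m['fx']*a*s+m['cx'],m['fy']*b*s+m['cy']])
def two(m1,p1,m2,p2):
    c1,d1=ray(m1,*p1);c2,d2=ray(m2,*p2)
    s=np.linalg.lstsq(np.c_[d1,-d2],c2-c1,rcond=None)[0];a=c1+d1*s[0];b=c2+d2*s[1]
    return (a+b)/2,np.linalg.norm(a-b)
E
python3 - <<'E'
from h import *
np.set_printoptions(precision=4,suppress=True)
a,m=grab('top','top0');print(m); b,n=grab('side','side0');print(n)
w,k=grab('wrist','wrist0');print(k)
print(monitor.read_state())
E
```

```text
{'fx': 482.933260388294, 'fy': 482.933260388294, 'cx': 311.9128024495501, 'cy': 235.78796159610528, 'k1': -0.06039375051720226, 'rvec': array([ 2.173 , -2.1116,  0.1896]), 'tvec': array([-0.0413,  0.5772,  0.8413])}
{'fx': 486.527163266227, 'fy': 486.527163266227, 'cx': 322.9700547612421, 'cy': 232.21286228531721, 'k1': -0.10154475977956746, 'rvec': array([ 2.0117, -0.1059,  0.0595]), 'tvec': array([-0.5447,  0.0935,  0.8571])}
{'fx': 417.4533157645278, 'fy': 417.4533157645278, 'cx': 318.98361810645594, 'cy': 243.86750645172145, 'k1': 0.011759435800487777, 'rvec': array([-2.3661, -1.6688, -0.2403]), 'tvec': array([-0.5992, -0.0337,  0.3909])}
{'t': 0.15, 'q': array([ 1.1426,  0.131 ,  1.489 ,  0.    ,  1.523 , -0.0854]), 'dq': array([-0.0004, -0.0016, -0.0042,  0.0015,  0.0001,  0.0001]), 'joint_torque': array([  0.0006, -56.0488, -49.2328,   0.0769,   0.0308,  -0.0001]), 'tool_pos': array([0.2015, 0.5647, 0.2178]), 'orientation': array([-0.5357, -3.0952,  0.0022]), 'force': array([0.0455, 1.    , 0.0249]), 'wrist_torque': array([ 0.0504, -0.0314,  0.0287]), 'gripper_force': 0.0, 'opening': 0.09288463655797596}
```

View pics/top0.png

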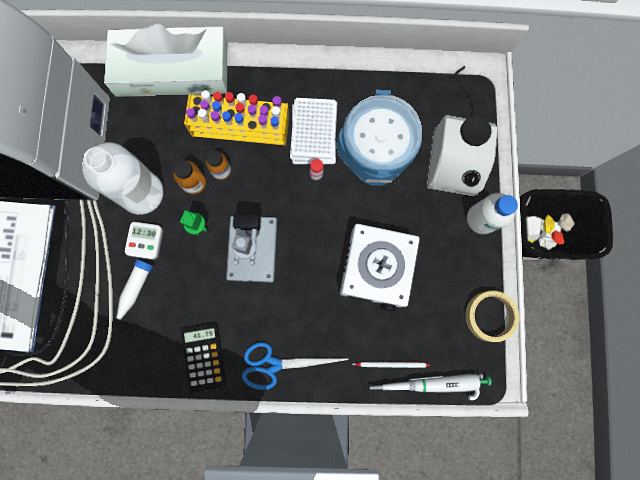

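View pics/side0.png

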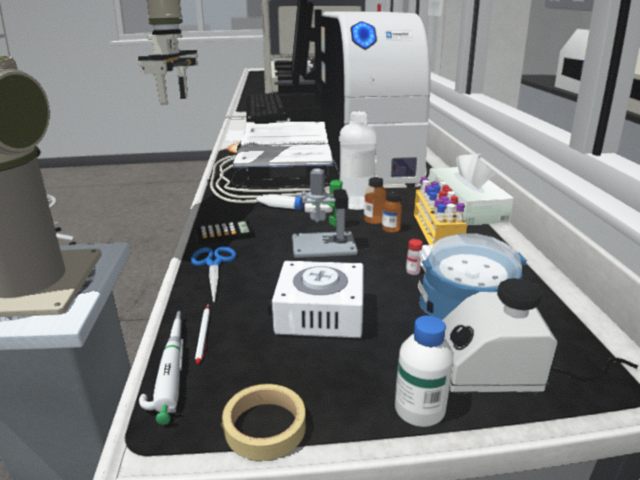

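The top view shows the stand with a grey stem at about (242,240), the drive at (381,263) and a green look-alike at (193,222). In the side view the grey stem is at (318,190) and the green one is behind it at (335,190). The grey stem hanging in the fork fits the description, so I'll confirm it in one enlarged crop.

```bash
python3 - <<'E'
from h import *
t=cv2.imread('pics/top0.png');s=cv2.imread('pics/side0.png')
r=lambda im,x,y,w,h,W,H:cv2.resize(im[y:y+h,x:x+w],(W,H),interpolation=cv2.INTER_CUBIC)
c=np.hstack([np.vstack([r(t,212,200,80,60,400,300),r(t,342,233,80,60,400,300)]),np.vstack([r(s,280,160,80,60,400,300),r(s,280,255,80,60,400,300)])])
cv2.imwrite('pics/crop0.png',c)
E
```

```text
(no output)
```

View pics/crop0.png

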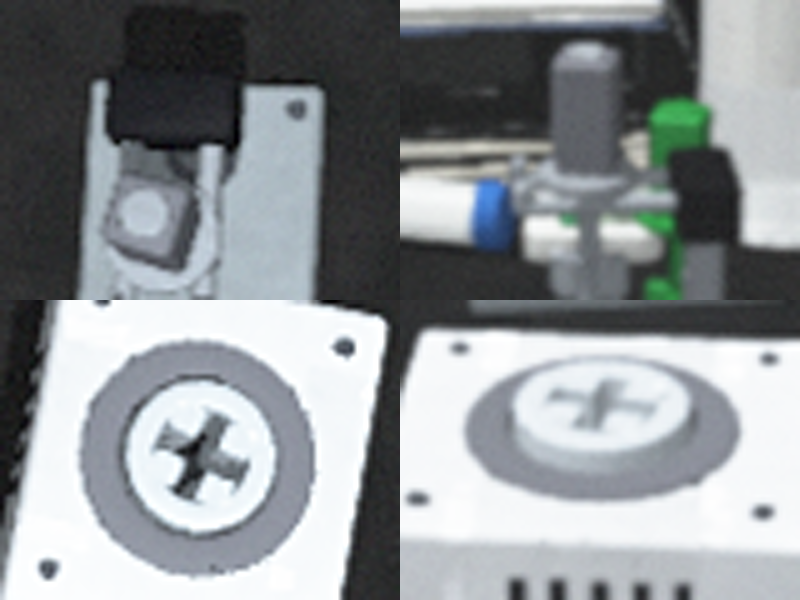

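The crop confirms it: the grey square head with a steel collar sits in the prongs, in front of the black block. The green one is behind and loose. The cross-slot is near top pixel (382,264).

```bash
python3 - <<'E'
from h import *
from scipy.spatial.transform import Rotation as Ro
np.set_printoptions(precision=4,suppress=True)
mt=eyes.camera_model('top');ms=eyes.camera_model('side');mw=eyes.camera_model('wrist');s=monitor.read_state()
print('stem',onz(mt,240.2,242.4,.162),two(mt,(240.2,242.4),ms,(317.4,170)))
print('sock',onz(mt,382,264,.075),two(mt,(382,264),ms,(320,275.5+5)))
R=Ro.from_rotvec(s['orientation']).as_matrix();print('tool',R)
c,d=ray(mw,320,240);print('cam in tool',R.T@(c-s['tool_pos']),R.T@d)
# drive angle from white contour, stand edges
for n,p in(('front L',(228,280)),('front R',(274,282)),('back R',(276,218))):print(n,onz(mt,*p,.012))
E
```

```text
stem [0.5451 0.0906 0.162 ] (array([0.5461, 0.0906, 0.1616]), np.float64(0.0018180313304055882))
sock [ 0.5267 -0.15    0.075 ] (array([ 0.5278, -0.1515,  0.0653]), np.float64(9.223616956400675e-05))
tool [[-0.9418  0.3361 -0.0006]
 [ 0.3361  0.9418 -0.0013]
 [ 0.0001 -0.0015 -1.    ]]
cam in tool [ 0.079   0.0001 -0.1657] [-0.2756  0.0026  0.9613]
front L [0.4948 0.1307 0.012 ]
front R [0.4936 0.0439 0.012 ]
back R [0.6166 0.0449 0.012 ]
```

>>> arm_command([
  [[1.5,-3.6,0.5,0,0,0],[1.5,-3.6,0.5,0,0,0],[1.5,-3.6,0.5,0,0,0],[2.5,-3.2,0.5,0,0,0],[2.5,-3.2,0.5,0,0,0],[2.5,-3.2,0.5,0,0,0],[2.5,-3.2,0.5,0,0,0],[2.5,-3.2,0.5,0,0,0],[2.5,-3.2,0.5,0,0,0],[2.5,-3.2,0.5,0,0,0],[2.5,-3.2,0,0,0,0],[2.5,-3.2,0,0,0,0]],
], gripper=1)

```text
t: 1.15
tool_pos: [0.4726, 0.1673, 0.2691]
orientation: [0.536, 3.095, 0.001]
force: [0.1, -0.0, 0.5]
opening: 0.0928
gripper_force: 0.0
```

>>> arm_command([
  [[2.5,-2.5,0,0,0,0],[2.5,-2.5,0,0,0,0],[1.4,-3.0,0,0,0,0],[0,0,0,0,0,0],[0,0,0,0,0,0]],
])

```text
t: 1.57
tool_pos: [0.5359, 0.0875, 0.2679]
orientation: [-0.541, -3.093, 0.001]
force: [-0.5, 0.1, 0.0]
opening: 0.0929
gripper_force: 0.0
```

```bash
python3 - <<'E'
from h import *
im,m=grab('wrist','w1');np.save('m1.npy',m,allow_pickle=True);s=monitor.read_state()
print(s['t'],s['tool_pos'],s['orientation'],s['q'],proj(m,(.5455,.0906,.162)),proj(m,(.527,-.15,.075)))
E
```

```text
1.6167 [0.53545119 0.08872887 0.2681122 ] [-5.38163437e-01 -3.09389106e+00 -1.32589887e-04] [ 6.94765130e-02 -3.93299655e-02  1.57359262e+00  3.80312114e-04
  1.60851885e+00 -1.15686419e+00] [327.93754616 253.08025735] [ 73.60693737 290.60652456]
```

View pics/w1.png

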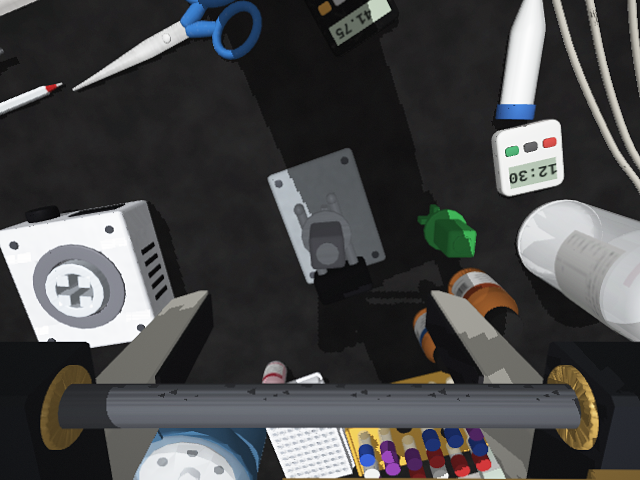

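The wrist view shows the stem head at about (326,250), its flats nearly square to the tool. The rotor cross is at about (75,290), and the green decoy at (450,235).

```bash
python3 - <<'E'
from h import *
t=cv2.imread('pics/w1.png')
r=lambda im,x,y,w,h,W,H:cv2.resize(im[y:y+h,x:x+w],(W,H),interpolation=cv2.INTER_CUBIC)
a=r(t,296,210,60,75,400,500);a=cv2.convertScaleAbs(a,alpha=1.8)
c=np.hstack([a,r(t,45,254,60,75,400,500)])
cv2.imwrite('pics/crop1.png',c)
E
```

```text
(no output)
```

View pics/crop1.png

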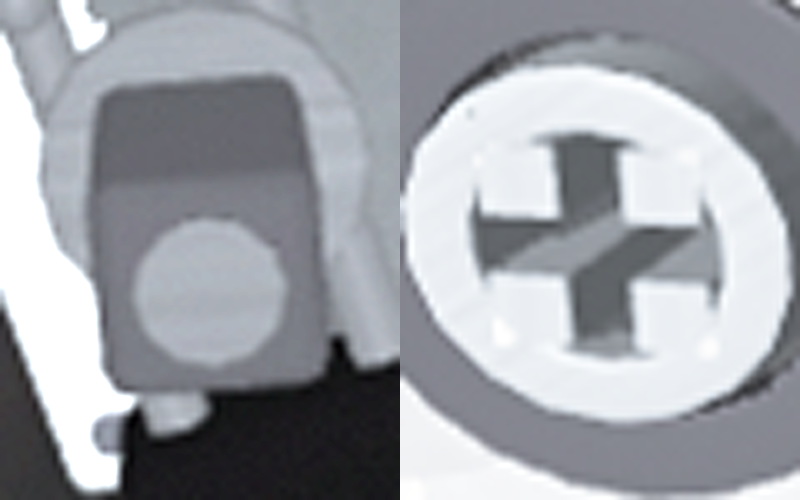

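```bash
python3 - <<'E'
from h import *
np.set_printoptions(precision=4,suppress=True)
m=np.load('m1.npy',allow_pickle=True).item()
f=lambda x,y,ox,oy,z:onz(m,ox+x/6.6667-.43,oy+y/6.6667-.43,z)
an=lambda a,b:np.degrees(np.arctan2(*(b-a)[[1,0]]))
C=[f(x,y,296,210,.162) for x,y in((103,178),(308,172),(322,378),(115,388))]
print('corners',np.array(C),'mean',np.mean(C,0),'circ',f(210,292,296,210,.162))
for i in range(4):print(an(C[i],C[(i+1)%4])%90,np.linalg.norm(C[i]-C[(i+1)%4]))
g=lambda x,y:f(x-400,y,45,254,.075)
print('slot',an(g(586,145),g(604,348))%90,an(g(478,243),g(714,250))%90,g(595,247),(g(478,243)+g(714,250))/2,(g(586,145)+g(604,348))/2)
s=monitor.read_state();from scipy.spatial.transform import Rotation as Ro
print(Ro.from_rotvec(s['orientation']).as_matrix(),s['tool_pos'],s['q'])
E
```

```text
corners [[0.5304 0.0838 0.162 ]
 [0.5368 0.1036 0.162 ]
 [0.5582 0.0978 0.162 ]
 [0.552  0.0772 0.162 ]] mean [0.5444 0.0906 0.162 ] circ [0.5455 0.09   0.162 ]
71.93427415694296 0.02075674395107171
74.8191159889144 0.02215560939016146
73.13291498636748 0.021443229716950108
73.03373288797079 0.022580253472065544
slot 65.4638972643236 68.25075043174039 [ 0.5271 -0.1498  0.075 ] [ 0.5271 -0.1496  0.075 ] [ 0.5272 -0.1499  0.075 ]
[[-0.9413  0.3377 -0.0012]
 [ 0.3377  0.9413  0.0003]
 [ 0.0012 -0.0001 -1.    ]] [0.5355 0.0887 0.2681] [ 0.0695 -0.0393  1.5736  0.0004  1.6085 -1.1569]
```

>>> arm_command([
  [[1.0,0.15,-2.0,0,0,2.8],[0,0,-3,0,0,0],[0,0,-3,0,0,0],[0,0,-2.5,0,0,0],[0,0,-2,0,0,0],[0,0,-1.3,0,0,0],[0,0,-0.8,0,0,0],[0,0,0,0,0,0],[0,0,0,0,0,0]],
], gripper=0.3)

```text
t: 2.37
tool_pos: [0.5459, 0.0912, 0.1235]
orientation: [0.459, 3.107, 0.0]
force: [-0.2, -0.2, 0.9]
opening: 0.0602
gripper_force: 0.0
```

```bash
python3 - <<'E'
from h import *
s=monitor.read_state();print(s['tool_pos'],s['orientation'],s['force'],s['opening'])
im,m=grab('wrist','w2');print(proj(m,(.5455,.0902,.162)));im2,_=grab('side','s2')
r=lambda im,x,y,w,h,W,H:cv2.resize(im[y:y+h,x:x+w],(W,H),interpolation=cv2.INTER_CUBIC)
cv2.imwrite('pics/crop2.png',np.hstack([cv2.resize(im,(480,360)),r(im2,260,130,80,90,320,360)]))
E
```

```text
[0.54588224 0.09115197 0.12345709] [4.58822634e-01 3.10720469e+00 3.39463770e-04] [-0.21869081 -0.16149992  0.94029863] 0.060186918769577394
[315.86852288 358.27358569]
```

View pics/crop2.png

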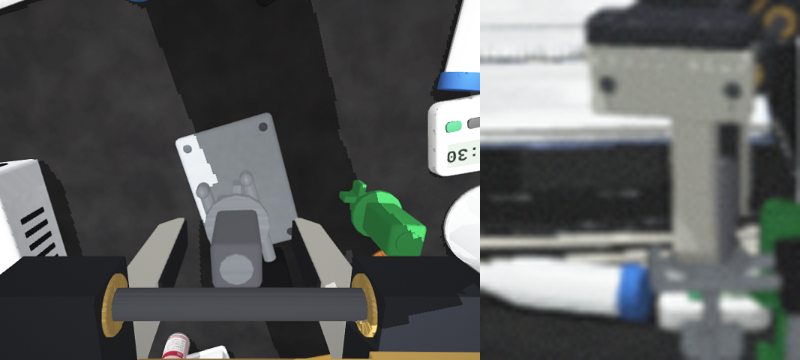

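The stem head sits centred between the fingers, just above the collar. I'll go slightly lower and grip.

>>> arm_command([
  [[0,0,-0.35,0,0,0],[0,0,0,0,0,0],[0,0,0,0,0,0],[0,0,0,0,0,0],[0,0,0,0,0,0],[0,0,0,0,0,0],[0,0,0,0,0,0],[0,0,0,0,0,0]],
], gripper=-1, squeeze=50)

```text
t: 3.13
tool_pos: [0.5457, 0.0905, 0.1193]
orientation: [0.46, 3.108, -0.0]
force: [-0.8, -0.8, 1.2]
opening: 0.0243
gripper_force: 49.8
```

>>> arm_command([
  [[0,0,0.5,0,0,0],[0,0,0.5,0,0,0],[0,0,0.5,0,0,0],[0,0,0,0,0,0],[-1,0,0,0,0,0],[-1.5,0,0,0,0,0],[-1.5,0,0,0,0,0],[-1.5,0,0,0,0,0],[-1.5,0,0,0,0,0],[-1,0,0,0,0,0],[0,0,0,0,0,0]],
])

```text
t: 4.05
tool_pos: [0.4642, 0.0907, 0.1341]
orientation: [-0.459, -3.107, 0.0]
force: [-0.3, 0.1, -0.8]
opening: 0.0237
gripper_force: 49.8
```

>>> arm_command([
  [[0,0,1,0,0,0],[0,0,2,0,0,0],[0,0,2,0,0,-3],[0,0,1,0,0,-3],[0,-2,0,0,0,0],[0,-2,0,0,0,0],[0,-2,0,0,0,0],[0,0,0,0,0,0],[0,0,0,0,0,0]],
])

```text
t: 4.8
tool_pos: [0.4666, 0.0299, 0.1951]
orientation: [0.625, 3.078, 0.001]
force: [-0.1, 0.2, -1.4]
opening: 0.0238
gripper_force: 49.8
```

```bash
python3 - <<'E'
from h import *
s=monitor.read_state();print(s['t'],s['tool_pos'],s['orientation'],s['force'],s['opening'],s['gripper_force'])
im,m=grab('wrist','w3');im2,ms=grab('side','s3');im3,mt=grab('top','t3');p=s['tool_pos']
o=p-[0,0,.0093]
a,b,c=proj(ms,o),proj(ms,o-[0,0,.05]),proj(mt,o);print(a,b)
r=lambda im,x,y,w,h,W,H:cv2.resize(im[y:y+h,x:x+w],(W,H),interpolation=cv2.INTER_CUBIC)
print(int(b[0])-40,int(a[1])-40)
cv2.imwrite('pics/crop3.png',np.hstack([cv2.resize(im,(480,360)),r(im2,int(b[0])-40,int(a[1])-45,80,90,320,360)]))
E
```

```text
4.8 [0.46661347 0.02991137 0.19508728] [6.25051063e-01 3.07754183e+00 5.77215048e-04] [-0.07491716  0.19519255 -1.44308204] 0.023832297987675378 49.79409635066986
[274.52322404 169.33964068] [275.8106829 196.109988 ]
235 129
```

View pics/crop3.png

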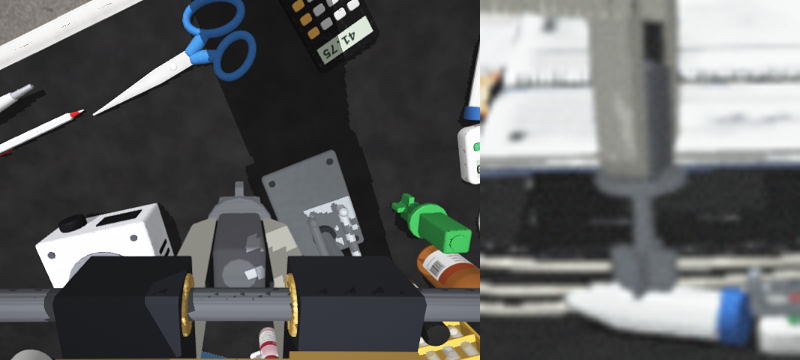

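The stem hangs upright in the grip, with the fingertips just above the collar and the splines square to the tool. Moving over the socket.

>>> arm_command([
  [[0.5,-1.5,0,0,0,0],[1,-3,0,0,0,0],[1,-3,0,0,0,0],[1,-3,0,0,0,0],[1,-3,0,0,0,0],[1,-3,0,0,0,0],[0.6,-1.5,0,0,0,0],[0,0,-2,0,0,0],[0,0,-2,0,0,0],[0,0,-1,0,0,0],[0,0,0,0,0,0],[0,0,0,0,0,0]],
])

```text
t: 5.95
tool_pos: [0.5264, -0.1485, 0.1438]
orientation: [-0.62, -3.078, -0.001]
force: [0.4, -0.2, -1.2]
opening: 0.0237
gripper_force: 49.8
```

```bash
python3 - <<'E'
from h import *
s=monitor.read_state();print(s['t'],s['tool_pos'],s['orientation'],s['force'],s['opening'],s['gripper_force'])
im,m=grab('wrist','w4');im2,ms=grab('side','s4')
r=lambda im,x,y,w,h,W,H:cv2.resize(im[y:y+h,x:x+w],(W,H),interpolation=cv2.INTER_CUBIC)
cv2.imwrite('pics/crop4.png',np.hstack([r(im,200,230,200,225,400,450),r(im2,280,215,80,90,400,450)]))
E
```

```text
5.95 [ 0.52638992 -0.14852774  0.14379897] [-6.20234937e-01 -3.07818207e+00 -5.86862739e-04] [ 0.36027326 -0.20798874 -1.23858371] 0.023655545447746083 49.79426085948944
```

View pics/crop4.png

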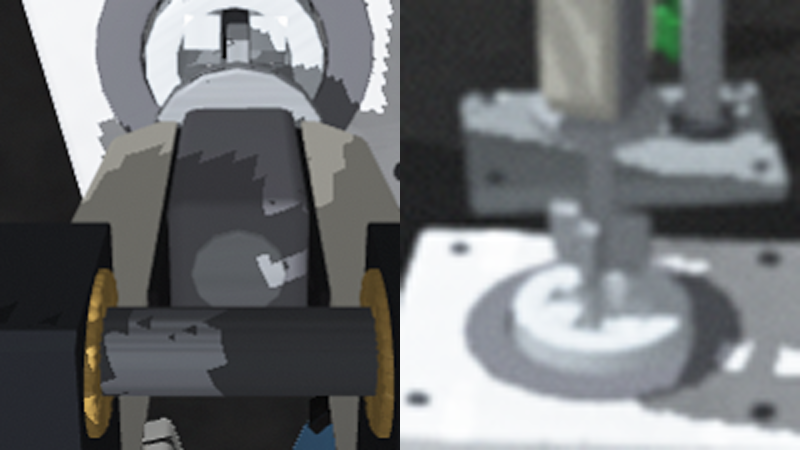

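Wrist view: a spline lines up with the slot arm. Side view: the foot is above the rotor centre. I'll lower gently while watching the force.

>>> arm_command([
  [[0.05,-0.12,0,0,0,0],[0,0,-0.4,0,0,0],[0,0,-0.4,0,0,0],[0,0,-0.3,0,0,0],[0,0,-0.3,0,0,0],[0,0,0,0,0,0],[0,0,0,0,0,0]],
])

```text
t: 6.63
tool_pos: [0.5268, -0.1505, 0.1297]
orientation: [-0.622, -3.079, -0.0]
force: [0.4, 0.1, -1.9]
opening: 0.0236
gripper_force: 49.8
```

>>> arm_command([
  [[0,0.03,-0.3,0,0,0],[0,0,-0.4,0,0,0],[0,0,-0.4,0,0,0],[0,0,-0.4,0,0,0],[0,0,-0.4,0,0,0],[0,0,-0.4,0,0,0],[0,0,0,0,0,0],[0,0,0,0,0,0]],
])

```text
t: 7.3
tool_pos: [0.5268, -0.1502, 0.1067]
orientation: [-0.622, -3.079, -0.0]
force: [1.2, -0.2, -1.0]
opening: 0.024
gripper_force: 49.8
```

>>> arm_command([
  [[0,0,-0.4,0,0,0],[0,0,-0.4,0,0,0],[0,0,-0.4,0,0,0],[0,0,-0.4,0,0,0],[0,0,-0.4,0,0,0],[0,0,-0.2,0,0,0],[0,0,-0.2,0,0,0],[0,0,0,0,0,0],[0,0,0,0,0,0],[0,0,0,0,0,0]],
], squeeze=58)

```text
t: 8.13
tool_pos: [0.5275, -0.1504, 0.0843]
orientation: [0.622, 3.079, -0.0]
force: [-4.7, 2.1, 10.6]
opening: 0.0238
gripper_force: 57.8
```

>>> arm_command([
  [[-0.05,0.02,-0.1,0,0,0],[0,0,-0.05,0,0,0],[0,0,0,0,0,0],[0,0,0,0,0,0],[0,0,0,0,0,0],[0,0,0,0,0,0]],
])

```text
t: 8.63
tool_pos: [0.5275, -0.1504, 0.0842]
orientation: [0.622, 3.078, -0.001]
force: [-7.2, 3.4, 18.3]
opening: 0.0235
gripper_force: 57.8
```

>>> arm_command([
  [[-0.05,0.02,-0.1,0,0,0],[0,0,0,0,0,0],[0,0,0,0,0,0],[0,0,0,0,0,0],[0,0,0,0,0,0]],
])

```text
t: 9.05
tool_pos: [0.5276, -0.1505, 0.0842]
orientation: [0.621, 3.076, -0.001]
force: [-8.0, 2.8, 23.7]
opening: 0.0236
gripper_force: 57.8
```

```bash
python3 - <<'E'
from h import *
s=monitor.read_state();print(s['t'],s['tool_pos'],s['orientation'],s['force'],s['opening'],s['gripper_force'])
im,m=grab('wrist','w5');im2,ms=grab('side','s5')
for z in (.075,.081):print(proj(ms,(.5271,-.15,z)))
r=lambda im,x,y,w,h,W,H:cv2.resize(im[y:y+h,x:x+w],(W,H),interpolation=cv2.INTER_CUBIC)
cv2.imwrite('pics/crop5.png',np.hstack([r(im,200,230,200,225,300,400),r(im2,290,245,60,50,480,400)]))
E
```

```text
9.05 [ 0.52757467 -0.15047477  0.08417129] [ 6.21268252e-01  3.07627373e+00 -1.11397494e-03] [-8.03101117  2.77929421 23.66026528] 0.023568467946724427 57.79776871204376
[319.37995331 274.52764959]
[319.3461103  271.09446899]
```

View pics/crop5.png

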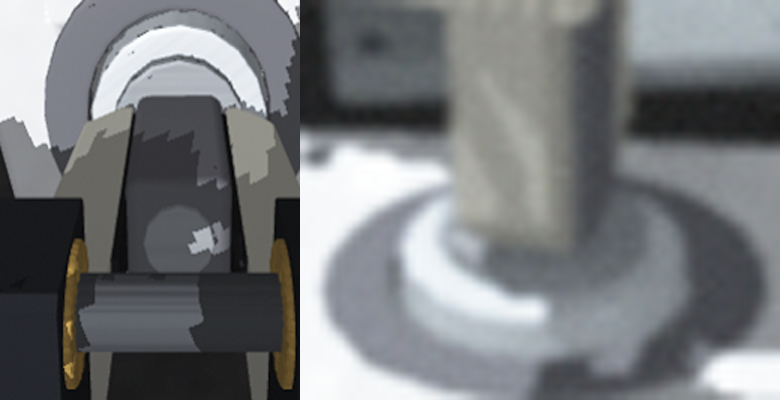

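Both views show the collar flat on the rotor face. Height stays at 0.0842 m while the push rises to 24 N, so it is seated. I'll hand in.

```bash
python3 -c "
from h import *
print(ticket.close_job())"
```

```text
the job is handed in; nothing more can be done
None
```

The stem is fully home in the mixer drive, held down with about 24 N and a 58 N grip on its head, and the job was handed in at about 9 s; the hand-in returned no verdict.

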